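# Set and clamp the fence of a carton packing jig

### The arm

A 6-joint arm with a two-finger parallel gripper is mounted at the origin on the work surface. World frame = base frame: x ahead of the robot, y to its left, z up, the work surface at z = 0. Lengths are in m, angles in rad, forces in N, time in s.
With the tool pointing down it reaches from about 0.25 to 0.85 m from the base axis. Payload 12.5 kg.
Tool frame: the origin (TCP) lies midway between the tips of the shut fingers; the grasp point (between the pads) lies 19 mm behind it (env.grip_point_offset is the z of the grasp point in the tool frame, in m); z points along the fingers, y is the direction in which the jaws open and shut (so a half turn about z gives the same grasp; the last joint's range is limited). The gripper opens to 93 mm and grips with 3 to 60 N. Pads are 15 mm wide; open, the fingers measure 128 mm over their backs; the gripper's body (75 mm by 188 mm) begins 65 mm behind the grasp point.
Start: joints at [-0.085, 0.351, 1.652, -0, 1.139, -0.085], TCP at [0.55, 0, 0.219] pointing down, gripper open.
Joint ranges: [-2.75, 2.75], [-0.79, 2.1], [0.01, 2.65], [-1.57, 4.71], [0.07, 3.14], [-2.87, 2.87]. Speed limits (rad/s): [2.22, 2.22, 2.79, 3.14, 3.14, 3.14].

### API

Orientations are given as a rotation vector (axis times angle).
In Python, from workcell import env gives the robot as it stands.
- The arm moves only by the shell command python3 -m jog 'ROWS' [FORCE]. ROWS is JSON, a list of rows, each a list of 5 numbers: the shift along the world's x, y, z in m, then the turn about the world's z in degrees, then the closure, from 0 (fully open) to 1 (shut). A call has 1 to 5 rows; each row is the pose to reach, as a shift and turn from the pose measured when the call began; what a row does not reach only later rows make up. A row lasts 1/8 s, in which the tool goes at most 62.5 mm and 10.7 degrees, less where a joint would pass 70% of its speed; a pose out of reach is approached as far as the arm can. A call with a gripper value outside its range is refused whole. The fingers move at their own pace and stop on an object; FORCE is the grip in N (left out, the last holds). Time passes only in rows, so rows that repeat a pose let the fingers close. It gives the time, the measured TCP pose, the force and the opening at its end, in the units of the state.
- env.read_state(): the state, without advancing time (a new reading comes with each control period).
- env.grab_frame(name): name is "scene" or "side" or "wrist"; returns (picture, depth): 384x512x3 uint8, blue, green, red; 384x512 float32, m along the optical axis (not along the pixel's ray), 0 where there is no reading.
- env.calibration(name): a dict with "vfov" (degrees; the focal length in pixels is half the picture's height over the tangent of half this angle, whatever the lens; pixels are square), "cx", "cy" (the principal point, pixels), "R" (3x3) and "t" (3): a world point X has camera coordinates R X + t; the wrist camera has in their place "mount" (4x4, takes a point from camera to tool coordinates, whose origin is the TCP and whose axes are the flange's). Camera axes: x right, y down, z forward; pixel columns grow to the right and rows downward; lengths in m; the calibration is good to about 2 mm. A picture is of the moment at which its call begins: read the wrist's pose just before it. calibration takes no time and is no camera call.
- env.job_done(): hands the job in, once; it reports no verdict.
The state is a dict: "time": time; "qpos": joint angles; "qvel": joint speeds; "tau": joint torques, N m; "ee_pos": TCP position; "orientation": TCP orientation; "contact_force": force on the tool from outside, world axes, zero at the start; "wrist_torque": the same for the moment, N m; "opening": finger opening in m.
Only numpy, scipy, OpenCV 4.12 (cv2) and the standard library are available. Lean on these libraries where they do the work, as an engineer would, in place of code of your own. Each camera call takes 0.05 s, during which the arm holds its last target. There are 200 camera calls.

### The job

Set up the packing jig for the next carton size: with both clamp handles still loose, slide the aluminium fence along its slotted feet until the pointer on its end is in line with the tip of the marker on the board. Then turn both black T-handles clockwise up to their stops so that the fence is clamped at the mark, and let go. Leave the vials and the tape roll where they are.

Things in the scene. Friction and masses are not known exactly. Their poses are not given: they have to be found in the camera images.
- fence_grip (a point): middle of the fence: an upright aluminium bar 20 mm thick (its x, the sliding direction), 300 mm long (its y), reaching from 16 to 71 mm above the table; this point is 48 mm above the table. Two flat slotted feet, 36 mm wide and 5 mm thick, run 190 mm from the bar's middle plane away from the robot (+x), 100 mm left and right of the middle, their tops 21 mm above the table; between them only the plywood board (350 x 440 mm, top 15 mm above the table)
- fence_tip (a point): tip of the dark steel pointer (6 mm thick) low on the left (+y) end of the fence, pointing +y; 162 mm along +y from the middle of the fence, 22 mm above the table; axes as the fence
- mark_tip (a point): tip of the fixed dark steel arrow-shaped marker (28 mm wide, 40 mm long, 6 mm thick) screwed on the board left of the fence, pointing back at the fence (-y); 22 mm above the table, on top. Its x is the sliding direction, away from the robot; the pointer's tip passes it 6 mm clear. The fence is at the mark when fence_tip and mark_tip have the same x in this frame
- fence (a joint): position of the fence along its slots in m: 0 = nearest the robot, 0.1 = farthest. It starts between 0 and 0.03; the mark always lies beyond, 20 to 95 mm farther. Needs about 3 N to slide when the clamps are loose; stays where it is left
- clamp_left_grip (a point): black T-handle on top of the left (+y) clamp bolt (seen from the robot). The crossbar is 50 mm long, 14 mm thick and 28 mm high. This point is the middle of the crossbar, on the turning axis, 59 mm above the table; x points along the bar, z up. The two axes stand 200 mm apart, do not move with the fence, and are 70 to 170 mm farther from the robot than the fence's middle plane
- clamp_right_grip (a point): black T-handle on top of the right (-y) clamp bolt (seen from the robot). The crossbar is 50 mm long, 14 mm thick and 28 mm high. This point is the middle of the crossbar, on the turning axis, 59 mm above the table; x points along the bar, z up. The two axes stand 200 mm apart, do not move with the fence, and are 70 to 170 mm farther from the robot than the fence's middle plane
- clamp_left (a joint): turn of the left T-handle in rad: 0 = fully loose (bar along the fence's sliding direction), growing clockwise seen from above, 1.5 = hard stop, tight (bar almost parallel to the fence). It starts between 0 and 0.3. A stiff screw (0.12 to 0.2 N m) that stays where it is left; from about 1.0 on its washer presses on the foot and clamps the fence (with both tight it takes about 15 N to shift it)
- clamp_right (a joint): turn of the right T-handle in rad: 0 = fully loose (bar along the fence's sliding direction), growing clockwise seen from above, 1.5 = hard stop, tight (bar almost parallel to the fence). It starts between 0 and 0.3. A stiff screw (0.12 to 0.2 N m) that stays where it is left; from about 1.0 on its washer presses on the foot and clamps the fence (with both tight it takes about 15 N to shift it)
- vial_a: standing glass vial, 28 mm wide, 52 mm high, left of the jig; origin under its centre. Bystander
- vial_b: a second such vial. Bystander
- tape_roll: yellow roll of tape lying flat right of the jig, 100 mm wide, 45 mm high; origin under its centre. Bystander

How it is judged:
By the outcome, as a careful person would: the job done as asked, in the order asked, and still so for the second after the job is handed in, with the robot touching nothing.
It also fails if it takes over 58 s, if anything falls off the work surface, if the arm or the gripper's body presses on something with over 40 N, if the wrist force passes 120 N, or if a joint passes its speed limit or range.

## Working session

There is one attempt and no reset: what is moved stays moved. The work goes in short steps, Python scripts to look and compute and a shell command to move; the robot and the scene stay as the last step left them, time stands still between calls to the robot, and variables do not carry over. Pictures are saved under pics/ and viewed, about 8 in all and at most 12, crops included, and the job is handed in when it is done.

```bash
mkdir -p pics; cat > h.py <<'E'
import numpy as np,cv2
from scipy.spatial.transform import Rotation as Ro
from workcell import env
def cam(n,st=None):
    c=env.calibration(n); f=192/np.tan(np.radians(c["vfov"])/2)
    if "mount" in c:
        st=st or env.read_state()
        T=np.eye(4);T[:3,:3]=Ro.from_rotvec(st["orientation"]).as_matrix();T[:3,3]=st["ee_pos"]
        M=T@np.array(c["mount"]);Rw,o=M[:3,:3],M[:3,3]
    else:
        R=np.array(c["R"]);Rw=R.T;o=-R.T@np.array(c["t"])
    return f,c["cx"],c["cy"],Rw,o
def ray(C,u,v,z):
    f,cx,cy,Rw,o=C
    d=Rw@np.array([(u-cx)/f,(v-cy)/f,1.]);return o+d*(z-o[2])/d[2]
def proj(C,X):
    f,cx,cy,Rw,o=C
    p=Rw.T@(np.array(X)-o);return cx+f*p[0]/p[2],cy+f*p[1]/p[2]
def cloud(C,d):
    f,cx,cy,Rw,o=C
    v,u=np.mgrid[:d.shape[0],:d.shape[1]]
    P=np.stack([(u-cx)/f*d,(v-cy)/f*d,d],-1);return P@Rw.T+o
E
python3 - <<'E'
from h import *
for n in("scene","side","wrist"):
    C=cam(n);p,d=env.grab_frame(n);cv2.imwrite(f"pics/{n}0.png",p);np.save(f"{n}0.npy",d)
    print(n,C[4].round(3),C[3][:,2].round(2),(d>0).mean())
s=env.read_state();print(s["time"],s["ee_pos"],s["orientation"],s["opening"])
a=cv2.imread("pics/scene0.png");b=cv2.imread("pics/wrist0.png");c=cv2.imread("pics/side0.png")
cv2.imwrite("pics/all0.png",cv2.resize(np.vstack([np.hstack([a,b]),np.hstack([c,c*0])]),(800,600)))
E
```

```text
scene [1.183 0.761 0.746] [-0.53 -0.63 -0.58] 0.991363525390625
side [ 0.08  -0.437  0.691] [ 0.54  0.49 -0.68] 0.9958445231119791
wrist [0.551 0.066 0.385] [-0.   -0.24 -0.97] 0.974700927734375
0.15 [5.49758709e-01 5.73928764e-05 2.18234143e-01] [-2.22096828e+00 -2.22096317e+00  8.23586264e-04] 0.09265438757420144
```

View pics/all0.png

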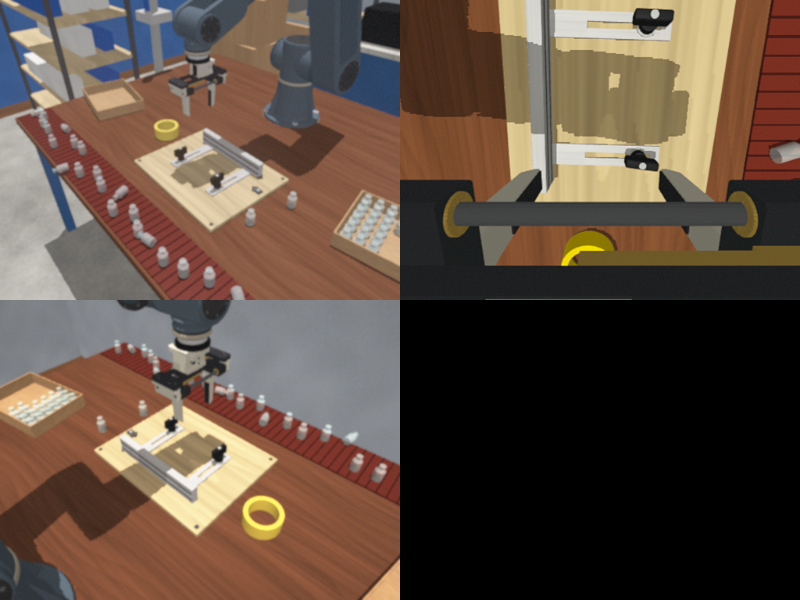

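The montage shows the jig under the gripper: fence at left in the wrist view, handles at about (653,18) and (641,160). Vials stand left of it and the tape roll right. The marker is best seen in the scene view, at about (256,189). Next I measure from depth.

```bash
python3 - <<'E'
from h import *
for n in("scene","side","wrist"):
    C=cam(n);p=cv2.imread(f"pics/{n}0.png");d=np.load(f"{n}0.npy")
    P=cloud(C,d);hsv=cv2.cvtColor(p,cv2.COLOR_BGR2HSV)
    roi=(d>0)&(P[...,0]>.3)&(P[...,0]<.85)&(abs(P[...,1])<.3)
    z=P[...,2]
    dark=hsv[...,2]<75
    def rep(name,m,mn):
        k,l,s,c=cv2.connectedComponentsWithStats(m.astype(np.uint8))
        for i in range(1,k):
            if s[i,4]>=mn:
                Q=P[l==i];r=cv2.minAreaRect((Q[:,:2]*1000).astype(np.float32))
                print(n,name,s[i,4],c[i].round(0),"mean",Q.mean(0).round(4),"rect",np.round(r[0],1),np.round(r[1],1),round(r[2],1))
    rep("handle",roi&dark&(z>.05)&(z<.08),15)
    rep("fence",roi&(hsv[...,1]<60)&(z>.062)&(z<.078)&~dark,80)
    rep("lowdark",roi&(hsv[...,2]<95)&(hsv[...,1]<90)&(z>.015)&(z<.03),8)
    rep("tall",(d>0)&(P[...,0]>.3)&(P[...,0]<.85)&(abs(P[...,1])<.42)&(z>.03)&(z<.058),60)
a=cv2.imread("pics/scene0.png")[215:260,280:350];b=cv2.imread("pics/side0.png")[150:200,140:220]
cv2.imwrite("pics/crop0.png",np.hstack([cv2.resize(a,(400,300),interpolation=2),cv2.resize(b,(400,300),interpolation=2)]))
E
```

```text
scene handle 80 [231. 194.] mean [ 0.6146 -0.0302  0.0621] rect [613.8 -28.8] [ 8.1 40. ] 80.7
scene handle 110 [277. 229.] mean [0.6232 0.1693 0.0639] rect [620.9 169.1] [ 9.8 44. ] 86.6
scene fence 660 [298. 189.] mean [0.4654 0.083  0.0706] rect [462.8  68.1] [301.   25.2] 88.9
scene tall 374 [212. 162.] mean [ 0.5314 -0.2382  0.0415] rect [ 529.7 -240.6] [100.   98.4] 42.7
scene tall 625 [297. 198.] mean [0.471  0.0864 0.044 ] rect [470.2  68.2] [ 21. 304.] 1.4
scene tall 94 [231. 199.] mean [ 0.6156 -0.0297  0.0456] rect [613.4 -29.6] [14.9 49.2] 71.8
scene tall 112 [278. 234.] mean [0.622  0.1705 0.0466] rect [618.8 170.6] [15.2 50.1] 74.7
scene tall 119 [374. 251.] mean [0.4899 0.3668 0.0431] rect [487.9 365.5] [22.9 26.1] 1.9
scene tall 136 [320. 273.] mean [0.6393 0.3304 0.0425] rect [638.3 328.5] [24.  26.7] 21.8
side handle 112 [218. 158.] mean [0.6097 0.1572 0.0632] rect [613.9 159.2] [10.9 44.7] 86.3
side handle 164 [280. 194.] mean [ 0.6047 -0.0413  0.0658] rect [608.2 -39.4] [12.4 46.2] 82.0
side fence 1182 [204. 210.] mean [0.4589 0.052  0.0705] rect [461.6  67.1] [30
[... 1549 characters left out ...]
9 0.0281] rect [476.6 188. ] [ 0.4 11.2] 1.2
wrist lowdark 15 [301. 194.] mean [ 0.6081 -0.0275  0.0275] rect [607.8 -27.9] [17.3  3.2] 27.4
wrist lowdark 8 [482. 199.] mean [ 0.8478 -0.0359  0.0226] rect [848.2 -35.7] [1.4 3.5] 23.3
wrist tall 1326 [189. 114.] mean [0.4731 0.0668 0.0438] rect [472.7  54.8] [273.8   1.3] 88.3
wrist tall 317 [317.  35.] mean [0.616  0.1541 0.047 ] rect [616.5 155.3] [11.7 49. ] 76.0
wrist tall 207 [305. 199.] mean [ 0.6111 -0.0294  0.047 ] rect [611.8 -31. ] [49.5 13.2] 6.7
wrist tall 67 [488. 199.] mean [ 0.8477 -0.0327  0.0328] rect [847.  -33.9] [17.2  5.9] 89.7
wrist tall 779 [234. 319.] mean [ 0.5189 -0.2058  0.0415] rect [ 520.9 -214.5] [88.6 38.8] 23.5
```

View pics/crop0.png

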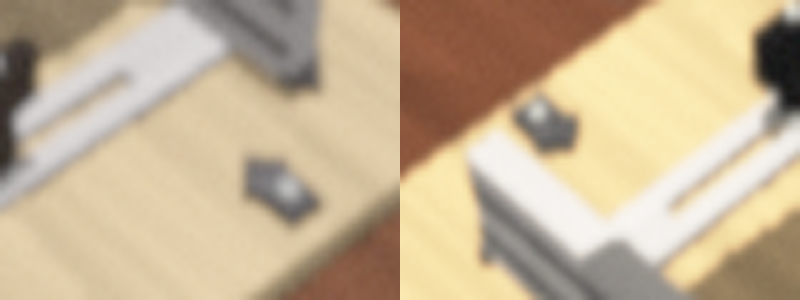

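Left crop (scene): the marker tip is at crop (245,165), full-frame (322.9,239.8), and the fence pointer end is at about (305,85). Right crop (side): the marker tip is at crop (577,140), full-frame (175.4,173).

```bash
python3 - <<'E'
from h import *
print(ray(cam("scene"),322.5,239.5,.022),ray(cam("side"),175.2,173,.022))
E
python3 -m jog '[[-0.06,0.11,0.02,0,0],[-0.06,0.11,0.02,0,0],[-0.06,0.11,0.02,0,0],[-0.06,0.11,0.02,0,0]]'
python3 - <<'E'
from h import *
s=env.read_state();p,d=env.grab_frame("wrist");cv2.imwrite("pics/w1.png",p);np.save("w1.npy",d);print(s["ee_pos"],s["time"])
E
```

```text
[0.5303404  0.24092739 0.022     ] [0.53031422 0.23338689 0.022     ]
time: 0.65
ee_pos: [0.4899, 0.1099, 0.2382]
orientation: [-2.22, -2.222, 0.001]
contact_force: [0.4, 0.5, 0.8]
opening: 0.093
[0.48987162 0.10992046 0.23818373] 0.65
```

View pics/w1.png

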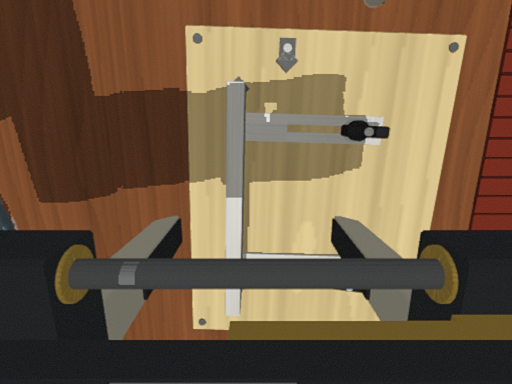

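The wrist view now shows the pointer tip at (239,77) and the marker tip at (287,72).

```bash
python3 - <<'E'
from h import *
C=cam("wrist");P=cloud(C,np.load("w1.npy"));p=cv2.imread("pics/w1.png")
a=ray(C,239,77,.022);b=ray(C,287,72,.022);print(a,b)
z=P[...,2];m=(z>.066)&(z<.076)&(P[...,0]<.5)&(P[...,0]>.43)&(P[...,1]>-.05)
r=np.polyfit(P[m][:,1],P[m][:,0],1);print("slope x per y",r,"mid y range",P[m][:,1].min(),P[m][:,1].max())
m=(z>.05)&(z<.08)&(P[...,0]>.57)&(P[...,0]<.66)
print(cv2.minAreaRect((P[m][:,:2]*1000).astype(np.float32)))
for q in (np.radians(-1.7),-np.arctan(r[0])):
    u=np.array([np.cos(q),np.sin(q)]);print("yaw",np.degrees(q),"dist",u@(b-a)[:2])
c=p[20:120,190:340];cv2.imwrite("pics/c1.png",cv2.resize(c,(750,500),interpolation=2))
E
```

```text
[0.46893253 0.2268196  0.022     ] [0.52922437 0.23273094 0.022     ]
slope x per y [0.03024673 0.4612881 ] mid y range -0.049949006525373374 0.2164306914450281
((611.3059692382812, 62.10643005371094), (214.58929443359375, 50.041011810302734), 85.89248657226562)
yaw -1.7 dist 0.06008993742374663
yaw -1.7324817433329531 dist 0.06008556402556473
```

View pics/c1.png

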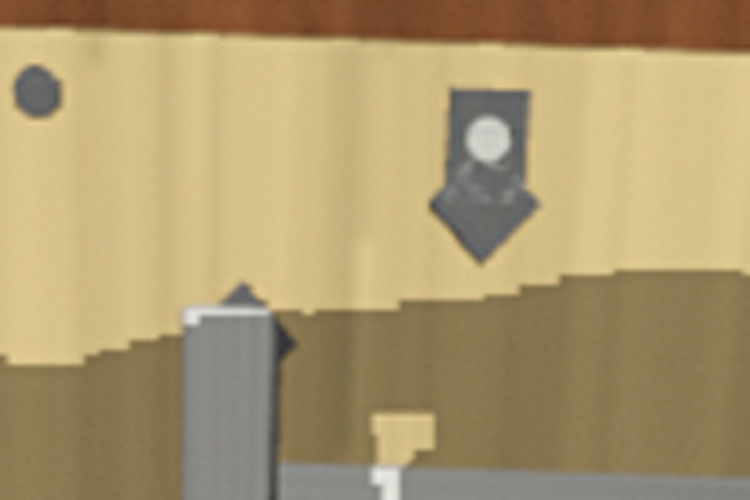

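```bash
python3 -m jog '[[-0.025,0.02,-0.04,-1.7,0],[-0.025,0.02,-0.09,-1.7,0],[-0.025,0.02,-0.14,-1.7,0],[-0.025,0.02,-0.19,-1.7,0],[-0.025,0.02,-0.203,-1.7,0]]' 
python3 -m jog '[[0,0,0,0,0.6],[0,0,0,0,0.9],[0,0,0,0,0.9],[0,0,0,0,0.9]]' 25
```

```text
time: 1.32
ee_pos: [0.4639, 0.1282, 0.0325]
orientation: [-2.254, -2.184, 0.008]
contact_force: [0.2, -0.6, 0.7]
opening: 0.0932
time: 1.82
ee_pos: [0.4644, 0.1283, 0.0333]
orientation: [-2.254, -2.185, 0.006]
contact_force: [-0.4, 0.2, -0.2]
opening: 0.0578
```

```bash
python3 -m jog '[[0,0,0,0,0.9],[0,0,0,0,0.9],[0,0,0,0,0.9],[0,0,0,0,0.9],[0,0,0,0,0.9]]' 25
python3 -m jog '[[0.015,0,0,0,0.9],[0.03,-0.001,0,0,0.9],[0.045,-0.001,0,0,0.9],[0.055,-0.0015,0,0,0.9],[0.055,-0.0015,0,0,0.9]]' 25
python3 - <<'E'
from h import *
C=cam("wrist");p,d=env.grab_frame("wrist");cv2.imwrite("pics/w2.png",p)
q,_=env.grab_frame("side");cv2.imwrite("pics/s2.png",q)
cv2.imwrite("pics/w2b.png",np.hstack([cv2.resize(p[:200],(800,312))[:,:],]))
E
```

```text
time: 2.45
ee_pos: [0.4643, 0.1283, 0.0333]
orientation: [-2.254, -2.185, 0.006]
contact_force: [-1.7, 0.3, 0.2]
opening: 0.02
time: 3.08
ee_pos: [0.5204, 0.1266, 0.0333]
orientation: [-2.255, -2.185, 0.004]
contact_force: [2.3, -3.0, -0.2]
opening: 0.0201
```

View pics/w2b.png

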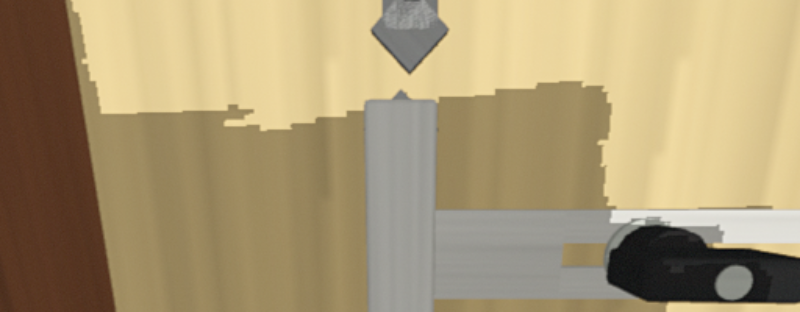

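The marker tip shows at (410,73) and the pointer tip at (401,90), leaving a few millimetres to go.

```bash
python3 - <<'E'
from h import *
C=cam("wrist")
k=512/800
f=lambda u,v:ray(C,(u+.5)*k-.5,(v+.5)*k-.5,.022)
a=f(401,90);b=f(410,73);q=np.radians(-1.73);print(a,b,np.array([np.cos(q),np.sin(q)])@(b-a)[:2])
E
```

```text
[0.52371102 0.22699736 0.022     ] [0.52717053 0.23262563 0.022     ] 0.0032880168824600963
```

```bash
python3 -m jog '[[0.0034,0,0,0,0.9],[0.0034,0,0,0,0.9],[0.0034,0,0,0,0.9]]' 25
python3 - <<'E'
from h import *
p,d=env.grab_frame("wrist");cv2.imwrite("pics/w3.png",p)
cv2.imwrite("pics/w3b.png",cv2.resize(p[20:80,220:300],(800,600),interpolation=2))
E
```

```text
time: 3.55
ee_pos: [0.5228, 0.1265, 0.0333]
orientation: [-2.255, -2.185, 0.005]
contact_force: [-1.3, -5.6, 1.2]
opening: 0.0199
```

View pics/w3b.png

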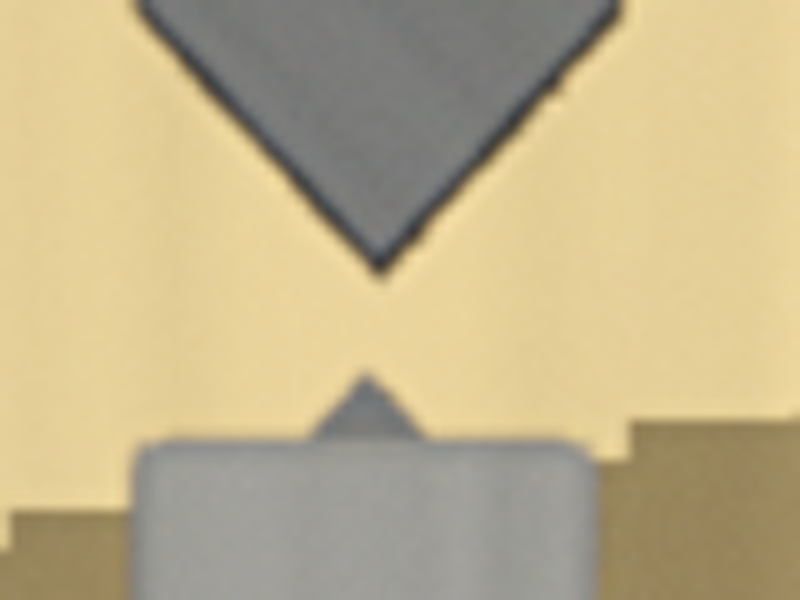

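The pointer tip is at crop (366,373) and the marker tip at (380,277), so about 0.8 mm short.

```bash
cat > m.py <<'E'
from h import *
import sys
C=cam("wrist");g=lambda u,v:ray(C,220+(u+.5)/10-.5,20+(v+.5)/10-.5,.022)
t=list(map(float,sys.argv[1:]))
a=g(*t[:2]);b=g(*t[2:]);q=np.radians(-1.73);print(a,b,np.array([np.cos(q),np.sin(q)])@(b-a)[:2])
E
python3 m.py 366 373 380 277
python3 -m jog '[[0.0009,0,0,0,0.9],[0.0009,0,0,0,0.9],[0.0009,0,0,0,0.9]]' 25
python3 - <<'E'
from h import *
p,d=env.grab_frame("wrist");cv2.imwrite("pics/w4.png",p)
cv2.imwrite("pics/w4b.png",cv2.resize(p[20:80,220:300],(800,600),interpolation=2))
E
```

```text
[0.52678555 0.22718869 0.022     ] [0.52773789 0.2322203  0.022     ] 0.0008000020992234964
time: 3.98
ee_pos: [0.5235, 0.1265, 0.0333]
orientation: [-2.254, -2.185, 0.006]
contact_force: [-3.2, -4.6, 2.5]
opening: 0.0198
```

View pics/w4b.png

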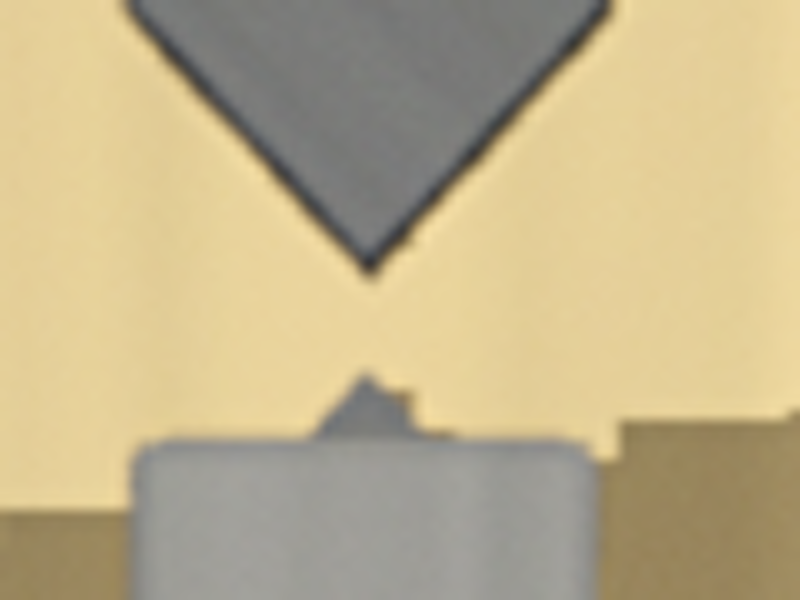

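0.2 mm left; nudge, release, rise and recheck.

```bash
python3 -m jog '[[0.0004,0,0,0,0.9],[0.0004,0,0,0,0.9],[0.0004,0,0,0,0.6],[0.0004,0,0,0,0.5],[0.0004,0,0,0,0.5]]' 25
python3 -m jog '[[0,0,0,0,0.5],[0,0,0.03,0,0.5],[0,0,0.08,0,0.4],[0.01,0,0.12,0,0.3],[0.01,0,0.12,0,0.3]]'
python3 - <<'E'
from h import *
s=env.read_state();C=cam("wrist");p,d=env.grab_frame("wrist");cv2.imwrite("pics/w5.png",p);P=cloud(C,d)
z=P[...,2];hsv=cv2.cvtColor(p,cv2.COLOR_BGR2HSV)
m=((z>.052)&(z<.08)&(P[...,0]>.57)&(P[...,0]<.67)&(P[...,1]>-.1)&(hsv[...,2]<90))
k,l,st,c=cv2.connectedComponentsWithStats(m.astype(np.uint8))
for i in range(1,k):
    if st[i,4]>50:
        Q=P[l==i];print(c[i],st[i,4],cv2.minAreaRect((Q[:,:2]*1000).astype(np.float32)))
# fine marker crop
u,v=proj(C,[.5275,.229,.022]);print(u,v)
u,v=int(u),int(v);print("crop",u-40,max(v-30,0))
cv2.imwrite("pics/w5b.png",np.hstack([cv2.resize(p[max(v-30,0):max(v-30,0)+60,u-40:u+40],(400,300),interpolation=2),cv2.resize(p,(400,300))]))
E
```

```text
time: 4.65
ee_pos: [0.5239, 0.1267, 0.0332]
orientation: [-2.254, -2.185, 0.006]
contact_force: [-0.4, 0.0, 0.1]
opening: 0.0442
time: 5.28
ee_pos: [0.5358, 0.127, 0.1561]
orientation: [2.255, 2.186, 0.002]
contact_force: [0.2, -0.0, 0.5]
opening: 0.0645
[345.04756512 150.8380521 ] 883 ((617.8866577148438, 162.70352172851562), (13.822724342346191, 48.64085006713867), 87.11528778076172)
243.59834959619468 82.01536106463692
crop 203 52
```

View pics/w5b.png

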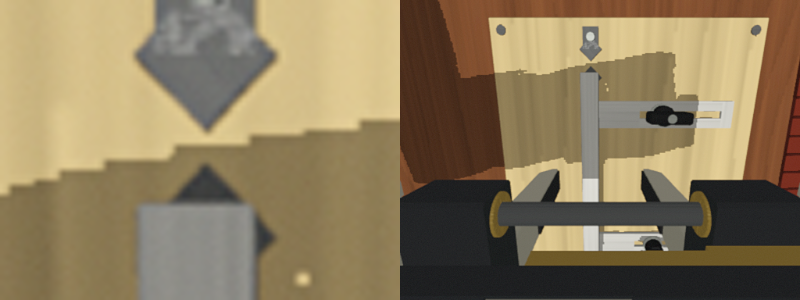

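Alignment after release looks right: both tips are at column 207 of the 5× crop. Next is the left handle, with its axis at (0.618, 0.163) and its bar at -2.9°.

```bash
python3 -m jog '[[0.03,0.01,0,10,0.3],[0.06,0.02,0,20,0.3],[0.082,0.0355,0,30,0.3],[0.082,0.0355,0,40,0.3],[0.082,0.0355,0,50,0.3]]'
python3 -m jog '[[0,0,0,10,0.3],[0,0,0,20,0.3],[0,0,0,30,0.3],[0,0,0,38.9,0.3],[0,0,0,38.9,0.3]]'
python3 - <<'E'
from h import *
s=env.read_state();R=Ro.from_rotvec(s["orientation"]).as_matrix();print(s["ee_pos"],"jaw yaw",np.degrees(np.arctan2(R[1,1],R[0,1])),s["qpos"])
C=cam("wrist",s);p,d=env.grab_frame("wrist");P=cloud(C,d);z=P[...,2];v=p.max(-1)
m=((z>.052)&(z<.08)&(abs(P[...,0]-.618)<.06)&(abs(P[...,1]-.163)<.05)&(v<90))
print(m.sum(),cv2.minAreaRect((P[m][:,:2]*1000).astype(np.float32)))
E
```

```text
time: 5.95
ee_pos: [0.6156, 0.1623, 0.1518]
orientation: [-1.111, -2.936, 0.006]
contact_force: [-0.3, 0.1, 0.1]
opening: 0.0648
time: 6.58
ee_pos: [0.6148, 0.1622, 0.1501]
orientation: [-0.071, -3.137, 0.008]
contact_force: [-0.2, -0.4, 0.2]
opening: 0.0652
[0.61476084 0.16223365 0.15012372] jaw yaw 87.39434003100534 [ 0.18654352  0.57857305  1.47424322 -0.00444785  1.09359467 -1.33671371]
760 ((617.9898681640625, 163.0210723876953), (13.62525749206543, 49.189945220947266), 87.6732177734375)
```

```bash
python3 -m jog '[[0.003,0.001,-0.04,0,0.3],[0.003,0.001,-0.08,0,0.3],[0.003,0.001,-0.095,0,0.3],[0.003,0.001,-0.104,0,0.3],[0.003,0.001,-0.104,0,0.3]]'
```

```text
time: 7.25
ee_pos: [0.6182, 0.1633, 0.0469]
orientation: [-0.076, -3.138, 0.007]
contact_force: [0.3, -1.1, 0.4]
opening: 0.0651
```

```bash
python3 -m jog '[[0,0,-0.003,0,0.95],[0,0,-0.003,0,0.95],[0,0,-0.003,0,0.95],[0,0,-0.003,0,0.95],[0,0,-0.003,0,0.95]]' 40
python3 -m jog '[[0,0,0,0,0.95],[0,0,0,0,0.95],[0,0,0,0,0.95]]' 40
```

```text
time: 7.88
ee_pos: [0.6183, 0.1636, 0.0441]
orientation: [-0.076, -3.138, 0.006]
contact_force: [-1.9, -1.5, 12.9]
opening: 0.0217
time: 8.25
ee_pos: [0.6189, 0.1634, 0.0453]
orientation: [-0.076, -3.139, 0.007]
contact_force: [-2.4, -2.7, 9.2]
opening: 0.0135
```

```bash
python3 -m jog '[[0,0,0.001,-9,0.95],[0,0,0.001,-18,0.95],[0,0,0.001,-27,0.95],[0,0,0.001,-36,0.95],[0,0,0.001,-45,0.95]]' 40
python3 - <<'E'
from h import *
s=env.read_state();R=Ro.from_rotvec(s["orientation"]).as_matrix();print("jaw yaw",np.degrees(np.arctan2(R[1,1],R[0,1])),s["wrist_torque"])
E
```

```text
time: 8.88
ee_pos: [0.6185, 0.1626, 0.0454]
orientation: [-1.278, -2.866, 0.008]
contact_force: [1.1, -4.3, -4.9]
opening: 0.0138
jaw yaw 41.93379563304632 [-0.60274785 -0.45823033  0.11219344]
```

```bash
python3 -m jog '[[0,0,0,-10,0.95],[0,0,0,-20,0.95],[0,0,0,-30,0.95],[0,0,0,-38,0.95],[0,0,0,-42,0.95]]' 40
cat > y.py <<'E'
from h import *
s=env.read_state();R=Ro.from_rotvec(s["orientation"]).as_matrix();print(s["ee_pos"],"jaw yaw",np.degrees(np.arctan2(R[1,1],R[0,1])),s["wrist_torque"],s["contact_force"])
E
python3 y.py
python3 -m jog '[[0,0,0,-2,0.95],[0,0,0,-4,0.95],[0,0,0,-4,0.95]]' 40
python3 y.py
```

```text
time: 9.5
ee_pos: [0.6179, 0.1623, 0.0454]
orientation: [-2.221, -2.214, 0.008]
contact_force: [-4.3, -2.7, 3.0]
opening: 0.0137
[0.61785423 0.16229155 0.04540932] jaw yaw -0.19059473730138224 [-0.30925864  0.45315957  0.83131241] [-4.25201521 -2.70443864  3.00342848]
time: 9.88
ee_pos: [0.6179, 0.1621, 0.0455]
orientation: [-2.296, -2.136, 0.008]
contact_force: [-2.3, -3.1, 2.1]
opening: 0.0146
[0.61787907 0.16205526 0.04545644] jaw yaw -4.1425098597375225 [-0.57692523  0.12285849  1.11221286] [-2.27520503 -3.12440607  2.06123753]
```

The torque rose from 0.1 to 1.1 N m and the bar twisted in the pads, so the stop is reached. Release, rise and look.

```bash
python3 -m jog '[[0,0,0,0,0.4],[0,0,0,0,0.4],[0,0,0,0,0.4],[0,0,0,0,0.4],[0,0,0,0,0.4]]'
python3 -m jog '[[0,0,0.04,0,0.4],[0,0,0.08,0,0.4],[0,-0.04,0.12,0,0.4],[0,-0.08,0.12,10,0.4],[0,-0.12,0.12,20,0.4]]'
python3 -m jog '[[0,-0.05,0,10,0.4],[0,-0.08,0,20,0.4],[0,-0.08,0,30,0.4],[0,-0.08,0,40,0.4],[0,-0.08,0,50,0.4]]'
python3 y.py
python3 - <<'E'
from h import *
C=cam("wrist");p,d=env.grab_frame("wrist");cv2.imwrite("pics/w6.png",p);P=cloud(C,d)
z=P[...,2];v=p.max(-1)
m=((z>.052)&(z<.08)&(P[...,0]>.57)&(P[...,0]<.67)&(P[...,1]>-.1)&(P[...,1]<.22)&(v<90))
k,l,st,c=cv2.connectedComponentsWithStats(m.astype(np.uint8))
for i in range(1,k):
    if st[i,4]>50:
        Q=P[l==i];print(c[i],st[i,4],cv2.minAreaRect((Q[:,:2]*1000).astype(np.float32)))
E
```

```text
time: 10.5
ee_pos: [0.6179, 0.1621, 0.0454]
orientation: [-2.297, -2.136, 0.008]
contact_force: [-0.1, -0.3, -0.2]
opening: 0.0552
time: 11.12
ee_pos: [0.618, 0.041, 0.166]
orientation: [-1.884, -2.509, 0.008]
contact_force: [-0.7, 0.4, -0.7]
opening: 0.0558
time: 11.75
ee_pos: [0.618, -0.0392, 0.166]
orientation: [-0.64, -3.075, 0.01]
contact_force: [0.1, 0.4, -0.5]
opening: 0.0558
[ 0.61795527 -0.03918908  0.16600273] jaw yaw 66.49761512684564 [ 0.10387059 -0.06288463 -0.00947435] [ 0.05910791  0.37754723 -0.5010927 ]
[461.77590788 102.54738707] 1129 ((617.6694946289062, 161.2932891845703), (13.36016845703125, 48.918766021728516), 3.1450939178466797)
[256.64397163 182.31489362] 705 ((611.8904418945312, -37.01165771484375), (14.030229568481445, 48.97544860839844), 81.87911987304688)
```

View pics/w6.png

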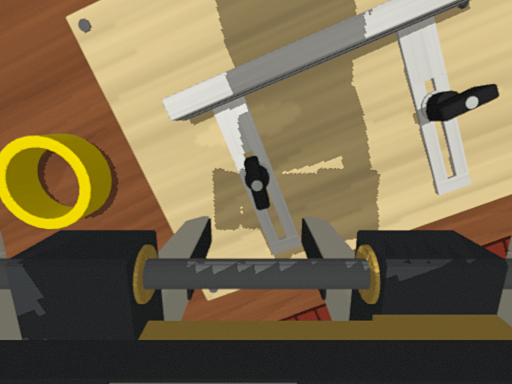

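The view shows the left bar (470,100) nearly parallel to the fence (-86.9° measured, -87.7° expected at the stop). The right bar, at (257,182), is at -8.1° with its axis at (0.612,-0.037).

```bash
python3 -m jog '[[-0.006,0.002,-0.01,8,0.3],[-0.006,0.002,-0.04,15.4,0.3],[-0.006,0.002,-0.08,15.4,0.3],[-0.006,0.002,-0.11,15.4,0.3],[-0.006,0.002,-0.12,15.4,0.3]]'
python3 y.py
```

```text
time: 12.42
ee_pos: [0.6111, -0.037, 0.0444]
orientation: [-0.212, -3.132, 0.01]
contact_force: [-0.1, 0.4, 1.2]
opening: 0.0649
[ 0.61112415 -0.03700126  0.04441867] jaw yaw 82.2634507600673 [ 0.05991283 -0.10199442  0.00953236] [-0.07508877  0.42076249  1.15478599]
```

```bash
python3 -m jog '[[0.0008,0,0.0015,0,0.95],[0.0008,0,0.0015,0,0.95],[0.0008,0,0.0015,0,0.95],[0.0008,0,0.0015,0,0.95],[0.0008,0,0.0015,0,0.95]]' 40
python3 -m jog '[[0,0,0,0,0.95],[0,0,0,0,0.95],[0,0,0,0,0.95]]' 40
python3 -m jog '[[0,0,0,-9,0.95],[0,0,0,-18,0.95],[0,0,0,-27,0.95],[0,0,0,-36,0.95],[0,0,0,-45,0.95]]' 40
python3 y.py
```

```text
time: 13.05
ee_pos: [0.612, -0.037, 0.0462]
orientation: [-0.212, -3.132, 0.01]
contact_force: [-0.1, -0.7, 0.0]
opening: 0.0198
time: 13.42
ee_pos: [0.612, -0.0367, 0.0462]
orientation: [-0.212, -3.132, 0.009]
contact_force: [0.7, 4.3, 0.5]
opening: 0.0141
time: 14.05
ee_pos: [0.6118, -0.037, 0.0462]
orientation: [-1.4, -2.807, 0.008]
contact_force: [-0.4, -0.2, -0.3]
opening: 0.0137
[ 0.61184996 -0.03701137  0.04618097] jaw yaw 36.98444366203595 [0.17795487 0.010734   0.10788922] [-0.41283411 -0.16551693 -0.30311512]
```

```bash
python3 -m jog '[[0,0,0,-10,0.95],[0,0,0,-20,0.95],[0,0,0,-30,0.95],[0,0,0,-36,0.95],[0,0,0,-38,0.95]]' 40
python3 y.py
python3 -m jog '[[0,0,0,-2,0.95],[0,0,0,-3,0.95],[0,0,0,-3,0.95]]' 40
python3 y.py
```

```text
time: 14.68
ee_pos: [0.6116, -0.0372, 0.0462]
orientation: [-2.236, -2.198, 0.007]
contact_force: [-2.6, 1.2, 1.6]
opening: 0.014
[ 0.61156515 -0.03715185  0.0461757 ] jaw yaw -0.9784871871801193 [0.27308914 0.32330096 0.93012308] [-2.64663832  1.17480573  1.60343022]
time: 15.05
ee_pos: [0.6116, -0.0373, 0.0462]
orientation: [-2.292, -2.14, 0.007]
contact_force: [-1.6, -1.7, 2.1]
opening: 0.0146
[ 0.61156379 -0.03732357  0.04622191] jaw yaw -3.921254485871989 [-0.18459412  0.17051787  1.1062946 ] [-1.60979201 -1.71476113  2.05950565]
```

The right stop shows the same torque. Release, rise and verify.

```bash
python3 -m jog '[[0,0,0,0,0.4],[0,0,0,0,0.4],[0,0,0,0,0.4],[0,0,0,0,0.4],[0,0,0,0,0.4]]'
python3 -m jog '[[0,0,0.04,0,0.4],[0,0,0.08,0,0.4],[-0.02,0.05,0.12,0,0.4],[-0.05,0.1,0.12,2,0.4],[-0.085,0.15,0.12,2,0.4]]'
python3 -m jog '[[0,0,0,0,0.4],[0,0,0,0,0.4]]'
python3 - <<'E'
from h import *
s=env.read_state();C=cam("wrist",s);p,d=env.grab_frame("wrist");cv2.imwrite("pics/w7.png",p);print(s["ee_pos"])
q,dq=env.grab_frame("side")
cv2.imwrite("pics/side7.png",q)
for n,pp,dd in(("wrist",p,d),("side",q,dq)):
    P=cloud(cam(n,s),dd);z=P[...,2]
    m=((z>.052)&(z<.08)&(P[...,0]>.57)&(P[...,0]<.67)&(P[...,1]>-.1)&(P[...,1]<.22)&(pp.max(-1)<90))
    k,l,st,c=cv2.connectedComponentsWithStats(m.astype(np.uint8))
    for i in range(1,k):
        if st[i,4]>50: print(n,st[i,4],cv2.minAreaRect((P[l==i][:,:2]*1000).astype(np.float32)))
u,v=map(int,proj(C,[.5275,.229,.022]));v0=max(v-30,0);print("crop",u-40,v0)
cv2.imwrite("pics/w7b.png",np.hstack([cv2.resize(p[v0:v0+60,u-40:u+40],(400,300),interpolation=2),cv2.resize(q[100:300,100:366],(400,300))]))
E
```

```text
time: 15.68
ee_pos: [0.6116, -0.0373, 0.0462]
orientation: [-2.292, -2.14, 0.007]
contact_force: [-0.4, 0.1, 0.1]
opening: 0.0548
time: 16.3
ee_pos: [0.5258, 0.1142, 0.1669]
orientation: [-2.255, -2.18, 0.005]
contact_force: [-0.2, 0.8, -0.4]
opening: 0.0557
time: 16.55
ee_pos: [0.5263, 0.1141, 0.1671]
orientation: [-2.255, -2.182, 0.004]
contact_force: [-0.5, -0.3, 0.0]
opening: 0.0558
[0.52626213 0.11406369 0.16714101]
wrist 990 ((618.0036010742188, 162.5963134765625), (13.485494613647461, 49.13831329345703), 2.510289192199707)
side 133 ((614.3313598632812, 158.72268676757812), (11.976340293884277, 45.34251022338867), 2.2338383197784424)
side 168 ((607.8902587890625, -40.29785919189453), (12.08399772644043, 45.44293212890625), 3.202190399169922)
crop 213 39
```

View pics/w7b.png

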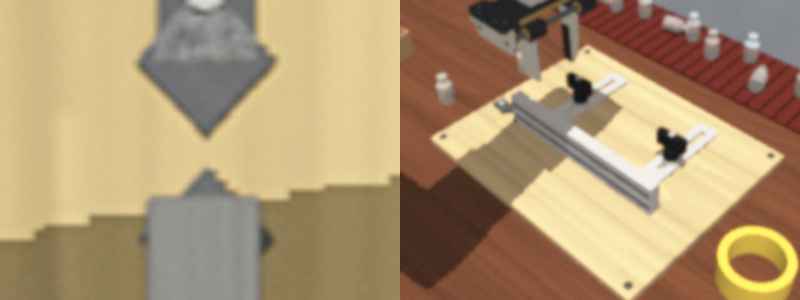

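The tips line up (columns 207 and 207). Both bars are parallel to the fence (-87.5° and about -87°), and the bystanders in view have not moved. Handing in.

```bash
python3 -c "
from workcell import env
print(env.job_done())"
```

```text
the job is handed in; nothing more can be done
None
```

The fence is clamped at the mark, and I handed the job in at about 17 s. With both clamps loose, I gripped the fence and slid it about 60 mm. I corrected the last few millimetres from wrist pictures, then let go. I then turned the left handle and after it the right one clockwise to their stops, released each and raised the arm clear.

**Last checks**
- **Alignment:** after both clamps were tight, the pointer and marker tips were within about 1 px of the 5× crop, roughly 0.1 mm.
- **Clamps:** at each stop the turning torque rose from about 0.1 to 1.1 N m. After release the left bar measured about -87.5° and the right about -87°, against -87.7° expected at the stop. The right bar was seen only by the side camera in the last check, so its figure is good to about 1°.
- **Bystanders:** the tape roll and one vial looked unmoved in the last picture. The other vial was outside that crop, but the arm never went near it.
- **Contact:** while I closed on the left handle, the wrist showed a brief push of about 13 N, probably fingertips on its washer. Nothing shifted.

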